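Lengthen the drying rack by one hole and stand the tamper in it

ROBOT

A 6-joint arm with a two-finger parallel gripper is mounted at the origin on the work surface. World frame = base frame: x ahead of the robot, y to its left, z up, the work surface at z = 0. Lengths are in m, angles in rad, forces in N, time in s.
With the tool pointing down it reaches from about 0.25 to 0.725 m from the base axis. Payload 4 kg.
Tool frame: the origin (TCP) lies at the very end of the fingers, on their centre line; the grasp point (between the pads) lies 19 mm behind it; z points along the fingers, y is the line along which they close (so a half turn about z gives the same grasp; the last joint's range is limited). The gripper opens to 85 mm and grips with 20 to 120 N. Pads are 22 mm wide; open, the fingers measure 114 mm over their backs; the gripper's body (76 mm by 85 mm) begins 54 mm behind the grasp point. The pads swing forward as they close: fully open they stand 13 mm farther back than shut.
Start: joints at [1.138, 0.241, 0.005, 1.335, 0, 1.571], TCP at [0.21, 0.454, 0.231] pointing down, gripper open.
Joint ranges: [-2.72, 2.72], [-1.05, 1.87], [-1.09, 1.28], [-1.99, 2.15], [-1.42, 1.44], [-3.14, 3.14]. Speed limits (rad/s): [2.79, 2.79, 3.14, 3.14, 3.14, 3.14].

INTERFACE

Orientations are given as a unit quaternion [x, y, z, w].
In Python, from workcell import bot gives the robot as it stands.
- The arm moves only by the tool carry_out, never from a script. Its argument "increments" is one flat list of numbers, 5 for each row, row after row: the finger opening in cm, from 0 to 8.54, then the shift along the tool's x, y, z in cm, then the turn about the tool's z in rad. A call has exactly 5 rows; each row shifts and turns the commanded pose from where the row before left it, along the tool's axes as they then stand; what a row does not reach is not made up. A row lasts 1/8 s, in which the tool goes at most 62.5 mm and 10.7 degrees, less where a joint would pass 70% of its speed; a pose out of reach is approached as far as the arm can. A call with a gripper value outside its range is refused whole. The fingers move at their own pace and stop on an object; the grip force is fixed at half the most. Time passes only in rows, so rows that do not move let the fingers close, or fill a call up. It gives the time, the measured TCP pose, the force, the opening and the grip force at its end, in the units of the state.
- bot.get_obs(): the state, without advancing time (a new reading comes with each control period).
- bot.camera(name): name is "side" or "top" or "wrist"; returns a dict with "pixels" (420x560x3 uint8, blue, green, red), "range_z" (420x560 float32, m along the optical axis (not along the pixel's ray), 0 where there is no reading), "mtx" (3x3 intrinsics, pixels), "eye" and "attitude" of the camera in the world. Camera axes: x right, y down, z forward; pixel columns grow to the right and rows downward; lengths in m; the calibration is good to about 2 mm. A picture is of the moment at which its call begins.
- bot.job_done(): hands the job in; it is judged then, once.
Trained networks look in a picture, given as the dict that the camera call returned (one of the last four; its "shot" number tells which), for a name from the list of things; names that differ only in an ending like _2 or _b are one class to them, and where a whole thing is asked for, a point or a joint stands for the part that bears it (a point fixed in the world has none). Each returns a list of dicts, best first, with "p" (0 to 1); they miss things now and then, are a little off and sometimes report something else, mostly with a low value. They report only what shows in the picture. A call takes as long as a camera call.
- bot.find_in(picture, name): "xyz" ([x, y, z] in m, in the coordinates of the camera as it stood for that picture, good to about 4 mm: the middle of the surface that is visible of it).
- bot.regions_of(picture, name): "mask" (420x560 bool, what is visible of it).
- bot.place_of(picture, name): "xyz" ([x, y, z] in m, in the coordinates of the camera as it stood for that picture, good to about 4 mm: a listed point, or the origin of a listed thing).
The state is a dict: "clock": time; "joint_pos": joint angles; "joint_vel": joint speeds; "tau": joint torques, N m; "eef_pos": TCP position; "tool_rot": TCP orientation; "ft_force": force on the tool from outside, world axes, zero at the start; "ft_torque": the same for the moment, N m; "grip_width": finger opening in m; "grasp_force": force on a finger pad.
Only numpy, scipy, OpenCV 4.12 (cv2) and the standard library are available. Lean on these libraries where they do the work, as an engineer would, in place of code of your own. Each camera call takes 0.05 s, during which the arm holds its last target. There are 200 camera calls.

TASK

Make room in the board rack on the bench: press the spring pin in the side of its telescopic tube flush, slide the tube with the stop plate away from the boards to the next hole (not further), and see that the pin springs out and locks there. Then take the handled beech tamper from its stand and lower it, without dropping it, handle up, into the space between the last board and the stop plate until it stands on the rack's floor, nudging the boards gently aside if they are in the way. Leave the three boards standing in the rack and do not shift the cheeses around it.

Things in the scene. Friction and masses are not known exactly. Their poses are not given: they have to be found in the camera images.
- rack: Fixed steel rack: trough with boards on edge, square tube, post. Origin on the bench at the inner face of the fixed end plate (86 mm tall), on the centre line. x runs along the row to the moving stop plate, tube and post (x 302-322 mm, 66 mm tall); z up. Trough floor 6 mm above the bench, 112 mm wide between side rails 36 mm tall that end at x = 146 mm.
- stop_tube (a joint): Slide (m, along rack x, away from the boards) of the 30 mm square, 135 mm long tube and the stop plate on its row end (104 wide, 6 thick, top at 86 mm). Axis 50 mm above the bench; friction 2 N. 0: pin in its present hole (play 1.5 mm each way); next hole 0.032, last 0.064. The holes (17 mm) are in the +y side. At 0 the row is 66 mm long inside, plate to plate.
- pin (a joint): Spring pin, round-ended, 14 mm across, level, pointing to rack +y. 0: out, 9 mm proud of the tube's side; 0.009: flush. Spring 2.5 N, 3.5 N at flush. Flush (e.g. squeezed by fingers gripping the tube across its sides), the hole's edge rides over it when the tube is pushed with about 15 N; under the wall it reads about 0.0105; it springs out and locks at the next hole.
- pin_tip (a point): Tip of the pin when out: 175 mm along rack x, 24 mm to rack +y of the tube's axis, 50 mm above the bench. Fixed to the rack (does not move with pin or tube); axes as the rack's. The near and far ends of the tube are 103 mm to -x and 32 mm to +x of it at the start.
- stop_face (a point): On the moving stop plate: middle of its face towards the boards, at trough floor height (6 mm above the bench); axes as the rack's.
- tamper_handle (a point): Middle of the handle of the tamper, a beech block with an upright handle, 155 mm tall, about 200 g. Block 32 mm thick (x), 90 wide (y), 80 tall, long bottom edges rounded at 9 mm; handle above it 26 (x) by 34 (y), 75 tall. Point 118 mm above the foot on the centre axis, z up; 124 mm above the bench when seated in the rack. Same after a half turn.
- tamper: The tamper itself: origin at the centre of its foot, 118 mm below tamper_handle, same axes.
- stand: White plastic stand fixed to the bench, in which the tamper starts upright: slot 35 mm wide with walls rising to 48 mm above the bench, floor at 8 mm. Origin on the bench under its centre; x across the slot.
- board0: Beech board standing on edge in the rack, next to the fixed plate: 18 mm thick (x), 100 mm wide (y), 85 mm tall, 100 g, loose. Origin at the centre of its underside.
- board1: The middle one of the three boards, same size.
- board2: The board next to the moving stop, same size; 2 to 4 mm from the stop plate at the start.
- cheese_pile: Bystander: three cheeses, 100 mm across, on a 130 mm square wooden board, 92 mm tall.
- cheese_wheel: Bystander: one cheese, 100 mm across, 28 mm tall.
- cheese_pair: Bystander: two stacked cheeses, 100 mm across, 56 mm tall.

How it is judged:
By the outcome, as a careful person would: the job done as asked, in the order asked, and still so for the second after the job is handed in, with the robot touching nothing.
It also fails if it takes over 58 s, if anything falls off the work surface, if the arm or the gripper's body presses on something with over 40 N, if the wrist force passes 120 N, or if a joint passes its speed limit or range.

## Working session

There is one attempt and no reset: what is moved stays moved. The work goes in short steps, Python scripts to look and compute and a tool call to move; the robot and the scene stay as the last step left them, time stands still between calls to the robot, and variables do not carry over. Pictures are saved under pics/ and viewed, at most 10 in all, crops included, and the job is handed in when it is done.

Besides the shell and the picture viewer there is one more tool, called after ">>>" by a JSON object that holds its "fn" and its "kwargs", one argument or row to a line. carry_out: Moves the arm, as the interface text tells. Its arguments: {"type":"object","properties":{"increments":{"type":"array","items":{"type":"number"}}},"required":["increments"]}

```bash
mkdir -p pics; cat > h.py <<'E'
import numpy as np, cv2
from scipy.spatial.transform import Rotation as R
from workcell import bot
def cam2w(p,x):
    a=np.array(p["attitude"],float)
    M=a if a.shape==(3,3) else R.from_quat(a).as_matrix()
    return np.asarray(x)@M.T+np.array(p["eye"])
def cloud(p):
    z=p["range_z"];K=p["mtx"];v,u=np.mgrid[:z.shape[0],:z.shape[1]]
    c=np.dstack([(u-K[0][2])/K[0][0]*z,(v-K[1][2])/K[1][1]*z,z])
    w=cam2w(p,c.reshape(-1,3)).reshape(c.shape); w[z==0]=np.nan
    return w
E
cat > a.py <<'E'
from h import *
np.set_printoptions(precision=4,suppress=True)
o=bot.get_obs();print(o["clock"],o["eef_pos"],o["tool_rot"],o["grip_width"])
for c in ["top","side"]:
    p=bot.camera(c);cv2.imwrite(f"pics/{c}0.png",p["pixels"]);print(c,p["eye"],p["attitude"])
    np.savez(f"{c}0.npz",w=cloud(p),px=p["pixels"])
    for n in ["rack","pin_tip","stop_face","tamper_handle","tamper","stand","board0","board1","board2","cheese_pile","cheese_wheel","cheese_pair"]:
        print(n,[(cam2w(p,d["xyz"]),round(d["p"],2)) for d in bot.place_of(p,n)[:2]])
E
python3 a.py
```

```text
0.0 [0.2094 0.4533 0.2304] [ 0.2147  0.9767 -0.001  -0.0002] 0.08544186727119726
top [0.5259 0.0142 0.8924] [ 0.7145 -0.6994  0.0089 -0.0178]
rack [(array([ 0.3909, -0.0007,  0.003 ]), 0.62), (array([0.5296, 0.3005, 0.0028]), 0.16)]
pin_tip [(array([0.5668, 0.0088, 0.0496]), 0.94)]
stop_face [(array([ 0.4593, -0.008 ,  0.0067]), 0.56)]
tamper_handle [(array([0.5289, 0.3025, 0.1298]), 0.56), (array([ 0.7459,  0.2698, -0.0022]), 0.5)]
tamper [(array([0.5251, 0.2973, 0.0063]), 0.58)]
stand [(array([0.5308, 0.2981, 0.0029]), 0.79)]
board0 [(array([ 0.4467, -0.0036,  0.0094]), 0.93), (array([0.4229, 0.0013, 0.002 ]), 0.87)]
board1 [(array([ 0.4467, -0.0036,  0.0094]), 0.93), (array([0.4229, 0.0013, 0.002 ]), 0.87)]
board2 [(array([ 0.4467, -0.0036,  0.0094]), 0.93), (array([0.4229, 0.0013, 0.002 ]), 0.87)]
cheese_pile [(array([ 0.4897, -0.2919,  0.0045]), 0.98)]
cheese_wheel [(array([0.527 , 0.2991, 0.0097]), 0.73), (array([0.746 , 0.2715, 0.0004]), 0.56)]
cheese_pair [(array([ 0.7185, -0.2325,  0.0042]), 0.56)]
side [ 0.0534 -0.8559  0.7372] [ 0.8468 -0.2316  0.1246 -0.4623]
rack [(array
[... 221 characters left out ...]
7)]
tamper_handle [(array([0.5284, 0.3002, 0.1279]), 0.78)]
tamper [(array([0.5221, 0.2986, 0.0093]), 0.75), (array([0.5641, 0.0167, 0.0503]), 0.37)]
stand [(array([ 0.5233,  0.2983, -0.0023]), 0.9), (array([ 0.3916,  0.0015, -0.0014]), 0.48)]
board0 [(array([ 0.4252, -0.0005,  0.004 ]), 0.74), (array([ 0.3997, -0.0051,  0.0086]), 0.58)]
board1 [(array([ 0.4252, -0.0005,  0.004 ]), 0.74), (array([ 0.3997, -0.0051,  0.0086]), 0.58)]
board2 [(array([ 0.4252, -0.0005,  0.004 ]), 0.74), (array([ 0.3997, -0.0051,  0.0086]), 0.58)]
cheese_pile [(array([ 0.485 , -0.2924,  0.0015]), 0.81)]
cheese_wheel [(array([0.7427, 0.2698, 0.0007]), 0.58)]
cheese_pair [(array([ 0.7195, -0.2248,  0.0006]), 0.77)]
```

View pics/top0.png

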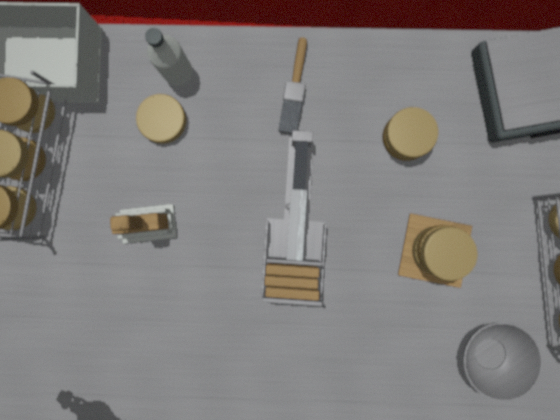

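View pics/side0.png

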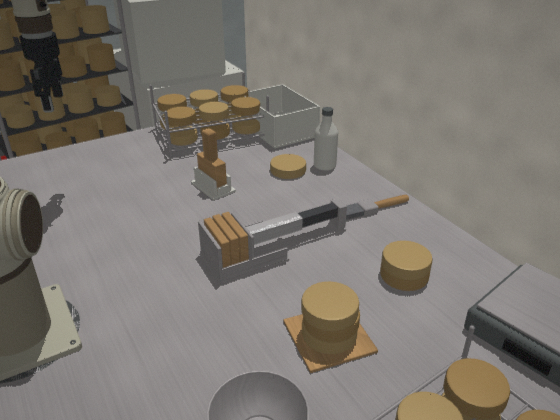

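```bash
cat > b.py <<'E'
from h import *
np.set_printoptions(precision=4,suppress=True)
for c in ["top","side"]:
    w=np.load(f"{c}0.npz")["w"].reshape(-1,3);X,Y,Z=w.T
    def rect(m,n):
        q=w[m];print(c,n,len(q), "med z",np.median(q[:,2]) if len(q) else 0)
        if len(q)>10:
            r=cv2.minAreaRect((q[:,:2]*1000).astype(np.float32));print("  ",np.round(r[0],1),np.round(r[1],1),round(r[2],1), "ext",np.percentile(q,[2,98],axis=0).round(4).tolist())
    near=(abs(Y)<.1)&(X>.3)&(X<.8)
    rect(near&(abs(Z-.065)<.003)&(X>.48),"tube top")
    rect(near&(abs(Z-.086)<.0025),"plates top z86")
    rect(near&(abs(Z-.091)<.0025),"boards top z91")
    rect((abs(X-.53)<.1)&(abs(Y-.3)<.1)&(Z>.155),"handle top")
    rect((abs(X-.53)<.1)&(abs(Y-.3)<.1)&(abs(Z-.088)<.003),"block top")
    rect((abs(X-.53)<.1)&(abs(Y-.3)<.1)&(abs(Z-.048)<.003),"stand walls")
E
python3 b.py
```

```text
top tube top 1451 med z 0.06429423086960606
   [597.4 -13.2] [ 39.3 234.5] 88.7 ext [[0.4846, -0.0308, 0.0621], [0.7107, 0.0061, 0.0672]]
top plates top z86 632 med z 0.08620672952232622
   [425.2  -2.9] [110.1  80.8] 87.5 ext [[0.3845, -0.0528, 0.0837], [0.4661, 0.0489, 0.0884]]
top boards top z91 1347 med z 0.0906015833229491
   [426.   -0.3] [100.8  75. ] 89.1 ext [[0.3967, -0.0479, 0.0886], [0.4543, 0.0464, 0.0931]]
top handle top 299 med z 0.16225899087913598
   [528.9 296. ] [25.9 33.5] 7.5 ext [[0.5167, 0.2798, 0.1566], [0.5411, 0.3113, 0.1655]]
top block top 323 med z 0.08762742967800308
   [528.9 295.6] [31.9 89. ] 7.7 ext [[0.5101, 0.2519, 0.0852], [0.5473, 0.3343, 0.0906]]
top stand walls 359 med z 0.04772314120649557
   [528.8 296.9] [50.8 99.5] 7.6 ext [[0.4999, 0.2488, 0.0452], [0.5581, 0.3419, 0.0507]]
side tube top 698 med z 0.06426438711491833
   [595.4 -13.4] [ 40.3 230.2] 88.1 ext [[0.4835, -0.0328, 0.0621], [0.7079, 0.007, 0.0673]]
side plates top z86 384 med z 0.08594128154336667
   [421.8  -5.1] [114.3  81.2] 87.1 ext [[0.3809, -0.0547, 0.0836], [0.4621, 0.0481, 0.0884]]
side boards top z91 664 med z 0.09068503382397902
   [422.   -2.2] [103.1  59.1] 87.4 ext [[0.3935, -0.0495, 0.0887], [0.45, 0.0446, 0.0932]]
side handle top 88 med z 0.1611498344501313
   [522.6 294.9] [26.1 41.6] 16.2 ext [[0.5108, 0.277, 0.1553], [0.5378, 0.3086, 0.1644]]
side block top 129 med z 0.08761371368350501
   [525.2 293.8] [33.3 90.1] 7.6 ext [[0.506, 0.2502, 0.0856], [0.5429, 0.334, 0.0904]]
side stand walls 133 med z 0.047437703493596994
   [523.7 295.1] [ 51.7 104.2] 11.8 ext [[0.496, 0.2475, 0.0454], [0.5552, 0.3393, 0.0507]]
```

Top view: the rack row is at about (293,283), the tube runs up to the post at (303,137), and the tamper is in its stand at (140,222). Image up is world +x. The side view agrees and shows the boards against the fixed plate side. Next I'll fit the rack axis.

```bash
cat > c.py <<'E'
from h import *
np.set_printoptions(precision=4,suppress=True)
for c in ["top","side"]:
    w=np.load(f"{c}0.npz")["w"].reshape(-1,3);X,Y,Z=w.T
    m=(abs(Z-.065)<.003)&(X>.48)&(X<.595)&(abs(Y+.01)<.03)
    l=cv2.fitLine((w[m][:,:2]*1000).astype(np.float32),cv2.DIST_HUBER,0,.01,.01).ravel()
    print(c,"tube dir deg",np.degrees(np.arctan2(l[1],l[0])),"at",l[2:])
    for x in np.arange(.47,.73,.02):
        q=w[(abs(X-x)<.004)&(abs(Y)<.06)&(Z>.02)]
        t=q[q[:,2]>.055]
        print(round(x,2),"top z",np.percentile(t[:,2],50).round(4) if len(t) else 0,"y",t[:,1].min().round(4) if len(t) else 0,t[:,1].max().round(4) if len(t) else 0, "all z>.02 y",q[:,1].min().round(4) if len(q) else 0,q[:,1].max().round(4) if len(q) else 0)
    m=(Z>.08)&(abs(Y)<.03)&(X>.35)&(X<.5)
    h=np.histogram(X[m],np.arange(.375,.475,.002));print(dict(zip((h[1]*1000).round().astype(int).tolist(),h[0].tolist())))
E
python3 c.py
```

```text
top tube dir deg -3.1924906 at [537.8336  -8.506 ]
0.47 top z 0.0652 y -0.0203 0.0458 all z>.02 y -0.0203 0.054
0.49 top z 0.0647 y -0.0199 0.0089 all z>.02 y -0.0199 0.0525
0.51 top z 0.0647 y -0.0214 0.0075 all z>.02 y -0.0214 0.0529
0.53 top z 0.0647 y -0.0229 0.006 all z>.02 y -0.0229 0.0514
0.55 top z 0.0645 y -0.0225 0.0062 all z>.02 y -0.0225 0.0062
0.57 top z 0.0641 y -0.0242 0.0125 all z>.02 y -0.0242 0.0125
0.59 top z 0.0646 y -0.0256 0.0034 all z>.02 y -0.0256 0.0034
0.61 top z 0.0618 y -0.0233 -0.0001 all z>.02 y -0.0233 -0.0001
0.63 top z 0.062 y -0.0249 0.0001 all z>.02 y -0.0249 0.0001
0.65 top z 0.0621 y -0.0245 -0.0013 all z>.02 y -0.0245 -0.0013
0.67 top z 0.0623 y -0.0261 -0.0027 all z>.02 y -0.0261 -0.0027
0.69 top z 0.062 y -0.0333 -0.0043 all z>.02 y -0.0345 -0.0027
0.71 top z 0.0652 y -0.0348 0.0038 all z>.02 y -0.0348 0.0038
{375: 0, 377: 0, 379: 0, 381: 0, 383: 5, 385: 26, 387: 32, 389: 37, 391: 40, 393: 7, 395: 20, 397: 32, 399: 35, 401: 41, 403: 37, 405: 33, 407: 38, 409: 36, 411: 36, 413: 30, 415: 9, 417: 27, 419: 34, 421: 40, 423: 34, 425: 39, 427: 37, 42
[... 780 characters left out ...]
>.02 y -0.0269 0.0033
0.65 top z 0.0616 y -0.0268 -0.0006 all z>.02 y -0.0289 -0.0006
0.67 top z 0.0616 y -0.0291 0.0019 all z>.02 y -0.0294 0.0019
0.69 top z 0.0628 y -0.0357 -0.0001 all z>.02 y -0.0373 -0.0001
0.71 top z 0.0651 y -0.0364 0.0029 all z>.02 y -0.0378 0.0029
{375: 0, 377: 0, 379: 3, 381: 16, 383: 20, 385: 21, 387: 12, 389: 7, 391: 20, 393: 36, 395: 17, 397: 20, 399: 13, 401: 20, 403: 15, 405: 17, 407: 15, 409: 5, 411: 4, 413: 27, 415: 27, 417: 19, 419: 17, 421: 16, 423: 16, 425: 14, 427: 19, 429: 7, 431: 3, 433: 18, 435: 27, 437: 20, 439: 17, 441: 16, 443: 14, 445: 18, 447: 12, 449: 15, 451: 5, 453: 1, 455: 12, 457: 24, 459: 12, 461: 12, 463: 2, 465: 0, 467: 0, 469: 0, 471: 0}
```

>>> {"fn": "carry_out", "kwargs": {
  "increments": [8.54,3,-6,0,-0.1,8.54,3,-6,0,-0.1,8.54,3,-5,0,-0.1,8.54,0,-5,0,-0.1,8.54,0,-5,0,0]
}}

```text
clock: 1.92
eef_pos: [0.0666, 0.2285, 0.2313]
tool_rot: [0.015, 1.0, 0.0, 0.0]
ft_force: [0.6, -0.6, 0.2]
grip_width: 0.0852
grasp_force: 0.0
```

>>> {"fn": "carry_out", "kwargs": {
  "increments": [8.54,-4.4,-2.3,0,0.017,8.54,-4.4,-2.3,0,0,8.54,-4.4,-2.3,0,0,8.54,-4.4,-2.3,0.5,0,8.54,-4.4,-2.3,0.5,0]
}}

```text
clock: 2.55
eef_pos: [0.2832, 0.1037, 0.2216]
tool_rot: [0.025, 1.0, 0.001, 0.001]
ft_force: [0.3, 0.3, 0.8]
grip_width: 0.0853
grasp_force: 0.0
```

>>> {"fn": "carry_out", "kwargs": {
  "increments": [8.54,-4.4,-2.2,0.5,0,8.54,-4.4,-2.2,0.5,0,8.54,-4.4,-2.2,0.5,0,8.54,-4.4,-2.2,0.5,0,8.54,0,0,0,0]
}}

```text
clock: 3.18
eef_pos: [0.4552, 0.0066, 0.2003]
tool_rot: [0.027, 1.0, -0.0, -0.0]
ft_force: [-0.8, -0.2, 0.2]
grip_width: 0.0854
grasp_force: 0.0
```

```bash
cat > d.py <<'E'
from h import *
import sys
np.set_printoptions(precision=4,suppress=True)
o=bot.get_obs();print(o["clock"],o["eef_pos"],o["tool_rot"],R.from_quat(o["tool_rot"]).as_matrix()[:,1])
p=bot.camera("wrist");k=sys.argv[1];cv2.imwrite(f"pics/w{k}.png",p["pixels"]);np.savez(f"w{k}.npz",w=cloud(p),px=p["pixels"]);print(p["eye"])
for n in ["pin_tip","stop_face","rack","board0"]:
    print(n,[(cam2w(p,d["xyz"]),round(d["p"],2)) for d in bot.place_of(p,n)[:3]])
E
python3 d.py 1
```

```text
3.175 [0.4552 0.0066 0.2003] [ 0.0265  0.9996 -0.0001 -0.0002] [ 0.053   0.9986 -0.0003]
[0.3767 0.0112 0.3437]
pin_tip []
stop_face []
rack []
board0 [(array([0.4467, 0.002 , 0.0049]), 0.66), (array([ 0.4273, -0.001 ,  0.0036]), 0.58), (array([ 0.4036, -0.0034,  0.0041]), 0.55)]
```

View pics/w1.png

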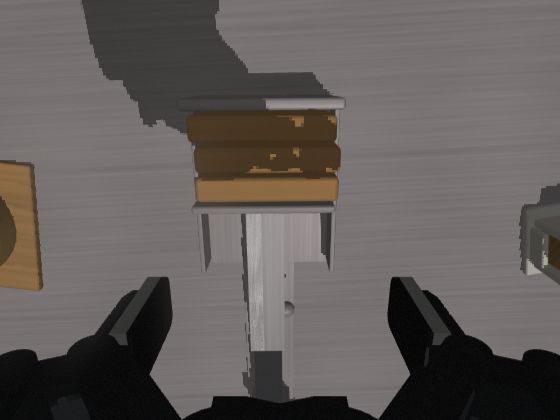

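Wrist view: the boards are at (265,150), the stop plate at (265,207) and the pin at (289,310) on the tube's +y side. The dark inner bar starts at row 350. I'll measure these from the cloud.

```bash
cat > e.py <<'E'
from h import *
np.set_printoptions(precision=4,suppress=True)
W=np.load("w1.npz")["w"];w=W.reshape(-1,3);X,Y,Z=w.T
print("pin",W[304:317:3,284:296:2].reshape(-1,12)[:, :].round(3))
m=(abs(Z-.065)<.003)&(X>.47)&(X<.6)&(abs(Y+.01)<.03)
pts=[]
for x in np.arange(.475,.60,.005):
    t=w[m&(abs(X-x)<.0025)]
    if len(t)>5: pts.append([x,t[:,1].min(),t[:,1].max()])
pts=np.array(pts);print(pts[::4])
pl=np.polyfit(pts[:,0],pts[:,1],1);ph=np.polyfit(pts[:,0],pts[:,2],1);print("edges deg",np.degrees(np.arctan([pl[0],ph[0]])),"centre y at .57",(np.polyval(pl,.57)+np.polyval(ph,.57))/2, "width",np.polyval(ph,.57)-np.polyval(pl,.57))
m=(Z>.083)&(abs(Y)<.03)&(X>.35)&(X<.5)
h=np.histogram(X[m],np.arange(.375,.475,.002));print(dict(zip((h[1]*1000).round().astype(int).tolist(),h[0].tolist())))
m=(Z>.03)&(Z<.057)&(X>.54)&(X<.6)&(Y>.003)&(Y<.03)
print(m.sum(),np.percentile(w[m],[2,50,98],axis=0))
m=(X>.6)&(abs(Z-.0625)<.003)&(abs(Y)<.03);print("dark start",np.nanmin(X[m]) if m.any() else 0)
E
python3 e.py
```

```text
Traceback (most recent call last):
  File "e.py", line 4, in <module>
    print("pin",W[304:317:3,284:296:2].reshape(-1,12)[:, :].round(3))
                ~~~~~~~~~~~~~~~~~~~~~~~~~~~~~~^^^^^^^
ValueError: cannot reshape array of size 90 into shape (12)
```

```bash
sed -i 's/^print("pin".*/print("pin",W[302:320:3,289].round(4))/' e.py; python3 e.py
```

```text
pin [[0.5625 0.0101 0.0489]
 [0.5628 0.0099 0.0533]
 [0.5643 0.0098 0.0557]
 [0.5657 0.0097 0.0581]
 [0.5694 0.0096 0.0572]
 [0.6058 0.0091 0.0083]]
[[ 0.475  -0.0202  0.009 ]
 [ 0.495  -0.0211  0.008 ]
 [ 0.515  -0.0225  0.007 ]
 [ 0.535  -0.0234  0.006 ]
 [ 0.555  -0.0242  0.005 ]
 [ 0.575  -0.0249  0.0048]
 [ 0.595  -0.0255  0.0039]]
edges deg [-2.5815 -2.4073] centre y at .57 -0.009997214365232427 width 0.02954660863153012
{375: 0, 377: 0, 379: 0, 381: 0, 383: 98, 385: 269, 387: 288, 389: 279, 391: 195, 393: 74, 395: 261, 397: 293, 399: 280, 401: 282, 403: 276, 405: 278, 407: 280, 409: 264, 411: 219, 413: 66, 415: 203, 417: 307, 419: 277, 421: 260, 423: 258, 425: 263, 427: 252, 429: 254, 431: 229, 433: 113, 435: 1468, 437: 2138, 439: 379, 441: 267, 443: 1689, 445: 2193, 447: 306, 449: 236, 451: 220, 453: 130, 455: 24, 457: 61, 459: 248, 461: 219, 463: 161, 465: 33, 467: 0, 469: 0, 471: 0}
104 [[0.5608 0.0055 0.048 ]
 [0.5639 0.0098 0.0547]
 [0.572  0.0134 0.0569]]
dark start 0.6000454231380825
```

>>> {"fn": "carry_out", "kwargs": {
  "increments": [8.54,-3.8,-0.35,1,-0.01,8.54,-3.8,-0.35,3,0,8.54,-3.75,-0.36,3,0,8.54,0,0,2,0,8.54,0,0,0,0]
}}

```text
clock: 4.05
eef_pos: [0.564, -0.0066, 0.1098]
tool_rot: [0.019, 1.0, 0.0, -0.002]
ft_force: [-0.4, -0.8, 1.2]
grip_width: 0.0855
grasp_force: 0.0
```

>>> {"fn": "carry_out", "kwargs": {
  "increments": [8.54,0,0,0,0,8.54,0,0,2,0,8.54,0,0,2,0,8.54,0,0,0,0,8.54,0,0,0,0]
}}

```text
clock: 4.68
eef_pos: [0.5668, -0.0072, 0.0731]
tool_rot: [0.02, 1.0, 0.0, 0.001]
ft_force: [-0.0, 0.3, 1.1]
grip_width: 0.0852
grasp_force: 0.0
```

```bash
python3 d.py 2; python3 - <<'E'
from h import *
np.set_printoptions(precision=4,suppress=True)
W=np.load("w2.npz")["w"];w=W.reshape(-1,3);X,Y,Z=w.T
m=(Z>.03)&(Z<.0575)&(X>.54)&(X<.6)&(Y>.0055)&(Y<.03)
print(m.sum(),np.percentile(w[m],[2,50,98],axis=0))
for x in [.5,.53,.555]:
    t=w[(abs(Z-.065)<.003)&(abs(X-x)<.0025)&(abs(Y)<.03)]
    if len(t):print(x,t[:,1].min(),t[:,1].max())
E
```

```text
4.675 [ 0.5668 -0.0072  0.0731] [0.0198 0.9998 0.     0.0014] [0.0396 0.9992 0.0001]
[ 0.4879 -0.0037  0.2163]
pin_tip [(array([0.5677, 0.0127, 0.0525]), 0.71)]
stop_face []
rack []
board0 []
322 [[0.5612 0.0061 0.05  ]
 [0.5651 0.0095 0.0555]
 [0.573  0.0136 0.0574]]
0.5 -0.022003183529604814 0.007973307443104866
0.53 -0.023386893758322737 0.006676262497767241
0.555 -0.024471162083443257 0.005370723973813597
```

View pics/w2.png

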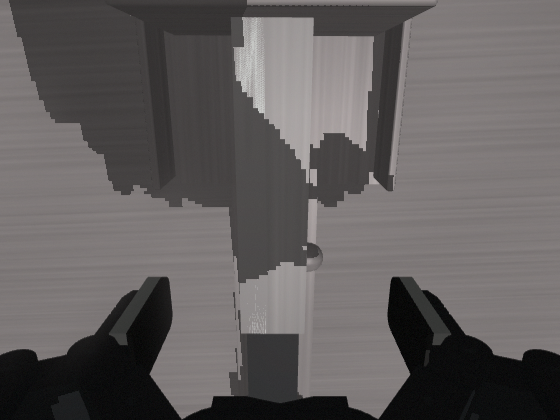

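The pin is at (313,256), between the fingers and centred along x. A −2.7 mm shift in y centres the tube, then I descend.

>>> {"fn": "carry_out", "kwargs": {
  "increments": [8.54,0,-0.27,0.3,0,8.54,0,0,2,0,8.54,0,0,2,0,8.54,0,0,0,0,8.54,0,0,0,0]
}}

```text
clock: 5.55
eef_pos: [0.5663, -0.0101, 0.0288]
tool_rot: [0.02, 1.0, -0.0, 0.0]
ft_force: [-0.9, 0.6, 0.7]
grip_width: 0.0853
grasp_force: 0.0
```

>>> {"fn": "carry_out", "kwargs": {
  "increments": [2.6,0,0,0,0,2.6,0,0,0,0,2.6,0,0,0,0,2.6,0,0,0,0,2.6,0,0,0,0]
}}

```text
clock: 6.18
eef_pos: [0.5665, -0.0104, 0.0292]
tool_rot: [0.02, 1.0, -0.0, 0.001]
ft_force: [-1.2, -0.2, 7.0]
grip_width: 0.0293
grasp_force: 60.1
```

>>> {"fn": "carry_out", "kwargs": {
  "increments": [2.6,-0.5,0,0,0,2.6,-0.5,0,0,0,2.6,-0.6,0,0,0,2.6,-0.6,0,0,0,2.6,0,0,0,0]
}}

```text
clock: 6.8
eef_pos: [0.5877, -0.0114, 0.0292]
tool_rot: [0.02, 1.0, -0.0, 0.0]
ft_force: [-1.3, -0.9, 8.1]
grip_width: 0.0291
grasp_force: 59.6
```

```bash
cat > f.py <<'E'
from h import *
import sys
np.set_printoptions(precision=4,suppress=True)
print(bot.get_obs()["ft_force"])
p=bot.camera("top");w=cloud(p).reshape(-1,3);X,Y,Z=w.T
cv2.imwrite("pics/t_%s.png"%sys.argv[1],cv2.resize(p["pixels"][110:310,220:370],None,fx=4,fy=4)[:600])
m=(abs(Z-.086)<.004)&(abs(Y)<.06)&(X>.457)&(X<.53);print(m.sum(),np.percentile(w[m],[2,50,98],axis=0))
m=(Z>.083)&(abs(Y)<.03)&(X>.35)&(X<.53)
h=np.histogram(X[m],np.arange(.375,.515,.002));print([a if a>8 else 0 for a in h[0].tolist()])
print(bot.find_in(p,"pin")[:2],[(cam2w(p,d["xyz"]),d["p"]) for d in bot.place_of(p,"stop_face")])
E
python3 f.py 1
```

```text
[-1.3455 -0.9459  8.1423]Traceback (most recent call last):
  File "f.py", line 7, in <module>
    m=(abs(Z-.086)<.004)&(abs(Y)<.06)&(X>.457)&(X<.53);print(m.sum(),np.percentile(w[m],[2,50,98],axis=0))
                                                                     ~~~~~~~~~~~~~^^^^^^^^^^^^^^^^^^^^^^^
    return _quantile_unchecked(
        a, q, axis, out, overwrite_input, method, keepdims, weights)
    return _ureduce(a,
                    func=_quantile_ureduce_func,
    ...<5 lines>...
                    overwrite_input=overwrite_input,
                    method=method)
    r = func(a, **kwargs)
    result = _quantile(arr,
                       quantiles=q,
    ...<2 lines>...
                       out=out,
                       weights=wgt)
    slices_having_nans = np.isnan(arr[-1, ...])
                                  ~~~^^^^^^^^^
IndexError: index -1 is out of bounds for axis 0 with size 0
```

```bash
sed -i 's/camera("top")/camera(sys.argv[2])/; s/^cv2.imwrite.*/cv2.imwrite("pics\/t_%s.png"%sys.argv[1],p["pixels"])/; s/print(m.sum(),np.percentile/print(m.sum(),m.any() and np.percentile/' f.py; python3 f.py 2 wrist;python3 f.py 3 side
```

```text
[-1.1149 -1.375   5.986 ]
0 False
[0, 0, 0, 0, 0, 0, 0, 0, 0, 0, 0, 0, 0, 0, 0, 0, 0, 0, 0, 0, 0, 0, 0, 0, 0, 0, 0, 0, 0, 0, 0, 0, 0, 0, 0, 0, 0, 0, 0, 0, 0, 0, 0, 0, 0, 0, 0, 0, 0, 0, 0, 0, 0, 0, 0, 0, 0, 0, 0, 0, 0, 0, 0, 0, 0, 0, 0, 0, 0]
[] []
[-0.8065 -2.1648  7.0851]
101 [[ 0.4758 -0.0557  0.0822]
 [ 0.48   -0.0117  0.0852]
 [ 0.4837  0.0427  0.0884]]
[0, 0, 0, 15, 19, 16, 13, 0, 17, 26, 24, 16, 14, 19, 16, 21, 10, 0, 0, 30, 22, 21, 15, 16, 18, 13, 17, 11, 0, 17, 31, 16, 13, 17, 18, 12, 15, 14, 0, 0, 0, 0, 0, 0, 0, 0, 0, 0, 0, 0, 0, 11, 20, 10, 0, 0, 0, 0, 0, 0, 0, 0, 0, 0, 0, 0, 0, 0, 0]
[] [(array([ 0.4828, -0.0068,  0.0061]), 0.96)]
```

View pics/t_2.png

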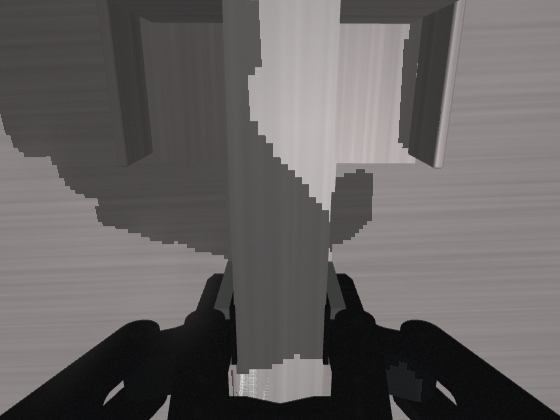

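The plate moved 21 mm (side cloud .459→.480) and the pin is hidden under the wall. About 11 mm remain.

>>> {"fn": "carry_out", "kwargs": {
  "increments": [2.6,-0.5,0,0,0,2.6,-0.3,0,0,0,2.6,-0.2,0,0,0,2.6,-0.1,0,0,0,2.6,0,0,0,0]
}}

```text
clock: 7.78
eef_pos: [0.5987, -0.0118, 0.0292]
tool_rot: [0.02, 1.0, -0.0, -0.0]
ft_force: [-1.6, -2.1, 7.1]
grip_width: 0.0293
grasp_force: 60.0
```

```bash
python3 f.py 4 side; python3 f.py 5 wrist; python3 - <<'E'
import cv2,numpy as np
a=cv2.imread("pics/t_5.png")[100:340,180:420]
cv2.imwrite("pics/c5.png",cv2.resize(a,None,fx=2,fy=2))
E
```

```text
[-1.6485 -2.1017  7.1117]
96 [[ 0.4868 -0.0576  0.0821]
 [ 0.4907 -0.0101  0.0853]
 [ 0.4952  0.0409  0.0878]]
[0, 0, 0, 13, 19, 17, 14, 0, 19, 24, 18, 16, 19, 17, 18, 12, 14, 0, 0, 30, 23, 16, 17, 15, 16, 15, 12, 14, 0, 15, 34, 18, 16, 16, 13, 16, 15, 13, 0, 0, 0, 0, 0, 0, 0, 0, 0, 0, 0, 0, 0, 0, 0, 0, 0, 0, 9, 17, 16, 10, 0, 0, 0, 0, 0, 0, 0, 0, 0]
[] [(array([ 0.4914, -0.0102,  0.0086]), 0.74)]
[-0.519  -2.8575  6.9138]
0 False
[0, 0, 0, 0, 0, 0, 0, 0, 0, 0, 0, 0, 0, 0, 0, 0, 0, 0, 0, 0, 0, 0, 0, 0, 0, 0, 0, 0, 0, 0, 0, 0, 0, 0, 0, 0, 0, 0, 0, 0, 0, 0, 0, 0, 0, 0, 0, 0, 0, 0, 0, 0, 0, 0, 0, 0, 0, 0, 0, 0, 0, 0, 0, 0, 0, 0, 0, 0, 0]
[{'xyz': [0.0217, 0.0056, 0.1273], 'p': 0.87}] []
```

View pics/c5.png

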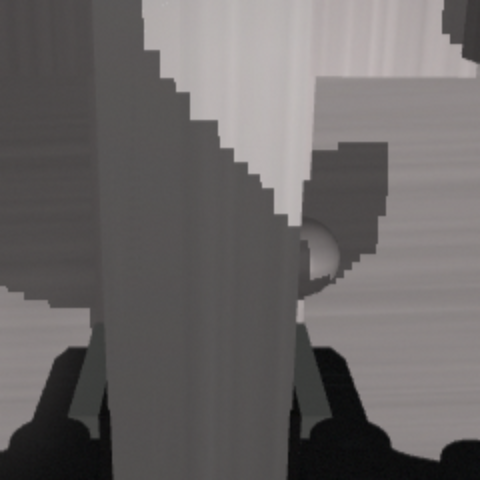

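The pin is out again at crop (320,258), proud of the tube's side, and the plate is about +31–32 mm from its start. I'll release and rise.

>>> {"fn": "carry_out", "kwargs": {
  "increments": [8.54,0,0,0,0,8.54,0,0,0,0,8.54,0,0,0,0,8.54,0,0,-3,0,8.54,0,0,-5,0]
}}

```text
clock: 8.7
eef_pos: [0.5969, -0.0112, 0.1066]
tool_rot: [0.02, 1.0, 0.0, -0.003]
ft_force: [1.1, -0.4, -0.4]
grip_width: 0.0853
grasp_force: 0.0
```

>>> {"fn": "carry_out", "kwargs": {
  "increments": [8.54,0,0,-5,0,8.54,0,0,-5,0.17,8.54,0,0,-3,0.17,8.54,0,0,-2,0.17,8.54,0,0,0,0.17]
}}

```text
clock: 9.32
eef_pos: [0.6, -0.0112, 0.2607]
tool_rot: [0.355, 0.935, 0.001, 0.002]
ft_force: [0.8, -0.6, -0.3]
grip_width: 0.0852
grasp_force: 0.0
```

>>> {"fn": "carry_out", "kwargs": {
  "increments": [8.54,0,0,0,0.18,8.54,0,0,0,0.18,8.54,0,0,0,0.18,8.54,0,0,0,0.18,8.54,0,0,0,0]
}}

```text
clock: 9.95
eef_pos: [0.5988, -0.0112, 0.258]
tool_rot: [0.658, 0.753, -0.0, -0.0]
ft_force: [-0.5, -1.0, -0.8]
grip_width: 0.0855
grasp_force: 0.0
```

```bash
python3 f.py 6 top; python3 f.py 7 side
```

```text
[-0.4553 -0.9561 -0.7591]
0 False
[0, 0, 0, 0, 0, 0, 0, 0, 0, 0, 0, 0, 0, 0, 0, 0, 0, 0, 0, 0, 0, 0, 0, 0, 0, 0, 0, 0, 0, 0, 0, 0, 0, 0, 0, 0, 308, 731, 773, 744, 747, 758, 741, 754, 737, 736, 726, 744, 723, 724, 725, 718, 727, 702, 717, 699, 709, 693, 707, 688, 688, 698, 678, 678, 685, 663, 664, 658, 666]
[] []
[-0.2968 -0.0161 -0.1837]
97 [[ 0.4867 -0.0571  0.0822]
 [ 0.491  -0.012   0.0853]
 [ 0.4954  0.0419  0.0881]]
[0, 0, 0, 14, 16, 16, 16, 0, 13, 30, 21, 13, 18, 15, 16, 18, 12, 0, 0, 22, 26, 18, 16, 18, 16, 16, 16, 12, 0, 17, 31, 16, 16, 12, 17, 17, 16, 14, 0, 0, 0, 0, 0, 0, 0, 0, 0, 0, 0, 0, 0, 0, 0, 0, 0, 0, 0, 15, 21, 0, 0, 0, 0, 0, 0, 0, 0, 0, 0]
[] [(array([ 0.4962, -0.0092,  0.0064]), 0.9)]
```

>>> {"fn": "carry_out", "kwargs": {
  "increments": [8.54,5,-0.6,0,0,8.54,5,-0.6,0,0,8.54,5,-0.7,0,0,8.54,5,-0.6,0,0,8.54,5,-0.6,0,0]
}}

```text
clock: 10.88
eef_pos: [0.535, 0.234, 0.2585]
tool_rot: [0.659, 0.752, 0.0, 0.0]
ft_force: [0.3, 0.8, 1.2]
grip_width: 0.0855
grasp_force: 0.0
```

```bash
cat > g.py <<'E'
from h import *
import sys
np.set_printoptions(precision=4,suppress=True)
o=bot.get_obs();print(o["clock"],o["eef_pos"],o["ft_force"],o["grip_width"],R.from_quat(o["tool_rot"]).as_matrix()[:,:2].T.tolist())
k=sys.argv[1];p=bot.camera(k)
W=cloud(p);w=W.reshape(-1,3);X,Y,Z=w.T;cv2.imwrite("pics/g_%s.png"%sys.argv[2],p["pixels"])
b=(abs(X-.53)<.08)&(abs(Y-.3)<.08)
for n,m in [("handle",b&(abs(Z-.163)<.004)),("block",b&(abs(Z-.088)<.003)),("walls",b&(abs(Z-.048)<.003))]:
    q=w[m];print(n,len(q))
    if len(q)>10:
        r=cv2.minAreaRect((q[:,:2]*1000).astype(np.float32));print("  ",np.round(r[0],1),np.round(r[1],1),round(r[2],1),np.median(q[:,2]))
for n in ["tamper_handle","stop_face","pin_tip"]:
    print(n,[(cam2w(p,d["xyz"]),d["p"]) for d in bot.place_of(p,n)[:2]])
E
python3 g.py wrist 1; python3 f.py 8 top
```

```text
10.875 [0.535  0.234  0.2585] [0.3277 0.758  1.2176] 0.08546305265799868 [[-0.13134610775524214, 0.991336565929115, 0.00011414647823629911], [0.9913364346790267, 0.13134602790778238, 0.0005424303868344982]]
handle 2185
   [528.5 296.8] [25.6 33.6] 6.7 0.16328702378335241
block 2340
   [528.7 296.7] [32.  88.5] 7.5 0.08857450821048013
walls 1778
   [528.5 297.3] [51.  99.2] 7.7 0.04853262766473618
tamper_handle []
stop_face [(array([ 0.4908, -0.0034,  0.0037]), 0.64)]
pin_tip [(array([0.5668, 0.0144, 0.0531]), 0.79)]
[ 0.5782 -0.4414  0.1927]
176 [[ 0.4903 -0.0552  0.0826]
 [ 0.4946 -0.0049  0.0855]
 [ 0.4984  0.0429  0.0883]]
[0, 0, 0, 0, 0, 26, 31, 35, 33, 0, 19, 37, 31, 35, 41, 32, 40, 39, 32, 26, 0, 29, 35, 33, 39, 36, 35, 38, 37, 25, 15, 20, 33, 35, 36, 36, 33, 38, 35, 36, 13, 0, 0, 0, 0, 0, 0, 0, 0, 0, 0, 0, 0, 0, 0, 0, 0, 0, 15, 34, 34, 14, 0, 0, 0, 0, 0, 0, 0]
[] [(array([ 0.4911, -0.0073,  0.005 ]), 0.87)]
```

View pics/g_1.png

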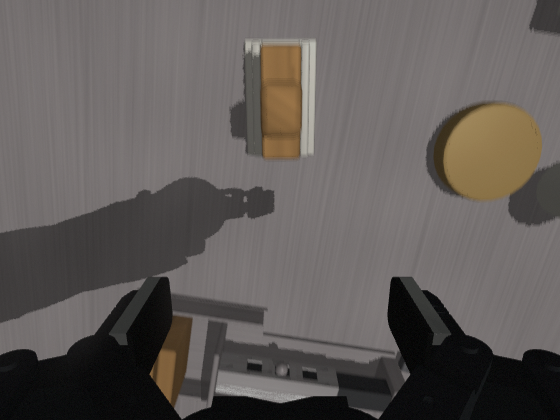

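The tamper handle is at (281,108) in its white stand. The pin shows at (283,370) between two empty holes, so it is locked in the middle one. The tamper is at (.5285,.2968) at 7.6°, and the tool is aligned with it.

>>> {"fn": "carry_out", "kwargs": {
  "increments": [8.54,3.2,0.1,0,0,8.54,3.1,0.08,0,0,8.54,0,0,2,0,8.54,0,0,2,0,8.54,0,0,0,0]
}}

```text
clock: 11.85
eef_pos: [0.5286, 0.2933, 0.2165]
tool_rot: [0.66, 0.751, -0.002, -0.001]
ft_force: [-0.6, -0.5, -0.6]
grip_width: 0.0854
grasp_force: 0.0
```

>>> {"fn": "carry_out", "kwargs": {
  "increments": [8.54,0,0,4,0,8.54,0,0,4,0,8.54,0,0,2.5,0,8.54,0,0,0.6,0,8.54,0,0,0,0]
}}

```text
clock: 12.48
eef_pos: [0.5299, 0.295, 0.1084]
tool_rot: [0.66, 0.752, 0.001, 0.0]
ft_force: [-0.5, 0.7, 0.7]
grip_width: 0.0857
grasp_force: 0.0
```

>>> {"fn": "carry_out", "kwargs": {
  "increments": [8.54,0.2,-0.12,0,0,8.54,0,0,0,0,2.2,0,0,0,0,2.2,0,0,0,0,2.2,0,0,0,0]
}}

```text
clock: 13.1
eef_pos: [0.5275, 0.297, 0.1073]
tool_rot: [0.659, 0.752, -0.0, -0.0]
ft_force: [0.9, 0.0, 1.0]
grip_width: 0.0322
grasp_force: 0.0
```

>>> {"fn": "carry_out", "kwargs": {
  "increments": [2.2,0,0,0,0,2.2,0,0,-1,0,2.2,0,0,-2,0,2.2,0,0,-3,0,2.2,0,0,0,0]
}}

```text
clock: 13.72
eef_pos: [0.5292, 0.2979, 0.1702]
tool_rot: [0.659, 0.752, 0.003, 0.001]
ft_force: [-0.4, 1.0, -2.4]
grip_width: 0.0252
grasp_force: 59.6
```

>>> {"fn": "carry_out", "kwargs": {
  "increments": [2.2,0,0,-3,0,2.2,0,0,-2.5,0.06,2.2,0,0,-1.5,0.06,2.2,0,0,0,0.056,2.2,0,0,0,0]
}}

```text
clock: 14.35
eef_pos: [0.5271, 0.2967, 0.236]
tool_rot: [0.723, 0.691, -0.001, -0.0]
ft_force: [0.0, -0.3, -2.5]
grip_width: 0.0257
grasp_force: 59.7
```

>>> {"fn": "carry_out", "kwargs": {
  "increments": [2.2,-3,-0.6,0,0,2.2,-4,-0.6,0,0,2.2,-4,-0.6,0,0,2.2,-4,-0.5,0,0,2.2,-4,-0.5,0,0]
}}

```text
clock: 14.98
eef_pos: [0.4901, 0.1071, 0.2362]
tool_rot: [0.722, 0.692, -0.001, -0.0]
ft_force: [-0.4, 0.7, -1.7]
grip_width: 0.0253
grasp_force: 59.6
```

>>> {"fn": "carry_out", "kwargs": {
  "increments": [2.2,-4,-0.5,0,0,2.2,-4,-0.5,0,0,2.2,-3,-0.5,0,0,2.2,0,0,0,0,2.2,0,0,0,0]
}}

```text
clock: 15.6
eef_pos: [0.4709, -0.0005, 0.2367]
tool_rot: [0.723, 0.691, -0.0, -0.0]
ft_force: [-1.0, 0.6, -2.2]
grip_width: 0.0253
grasp_force: 59.7
```

```bash
cat > k.py <<'E'
from h import *
import sys
np.set_printoptions(precision=4,suppress=True)
o=bot.get_obs();print(o["clock"],o["eef_pos"],o["ft_force"],o["grip_width"],R.from_quat(o["tool_rot"]).as_matrix()[:,:2].T.tolist())
for k in sys.argv[1:-1]:
    p=bot.camera(k);W=cloud(p);w=W.reshape(-1,3);X,Y,Z=w.T;cv2.imwrite("pics/k_%s_%s.png"%(k,sys.argv[-1]),p["pixels"]);np.savez("k_%s.npz"%k,w=W)
    for lo in [-.045,.02]:
        m=(Z>.082)&(Z<.096)&(Y>lo)&(Y<lo+.025)&(X>.375)&(X<.51)
        h=np.histogram(X[m],np.arange(.375,.511,.003))
        print(k,lo,{int(round(e*1000)):int(a) for e,a in zip(h[1],h[0]) if a})
    for n in ["tamper_handle","tamper","stop_face","board2"]:
        print(n,[(cam2w(p,d["xyz"]),round(d["p"],2)) for d in bot.place_of(p,n)[:3]])
E
python3 k.py wrist side 1
```

```text
15.6 [ 0.4709 -0.0005  0.2367] [-0.9586  0.6104 -2.194 ] 0.025332885327412815 [[0.04475713804396019, 0.9989978174150261, 0.00039924194199923116], [0.9989974793640942, -0.04475675023710957, -0.0009324872112768005]]
wrist -0.045 {381: 13, 384: 93, 387: 107, 390: 74, 393: 56, 396: 97, 399: 103, 402: 105, 405: 103, 408: 111, 411: 85, 414: 50, 417: 101, 420: 104, 423: 105, 426: 97, 429: 109, 432: 72, 435: 65, 438: 102, 441: 34}
wrist 0.02 {384: 17, 387: 116, 390: 128, 393: 88, 396: 60, 399: 120, 402: 128, 405: 125, 408: 127, 411: 138, 414: 103, 417: 66, 420: 120, 423: 134, 426: 123, 429: 127, 432: 132, 435: 82, 438: 87, 441: 128, 444: 125, 447: 114, 450: 73, 453: 43, 456: 19, 492: 55, 495: 115, 498: 49}
tamper_handle [(array([ 0.4693, -0.0015,  0.2581]), 0.9)]
tamper [(array([0.4722, 0.0019, 0.1393]), 0.8)]
stop_face []
board2 [(array([0.426 , 0.0001, 0.0026]), 0.86), (array([0.4478, 0.001 , 0.0059]), 0.63), (array([ 0.402 , -0.0047,  0.0048]), 0.62)]
side -0.045 {378: 2, 381: 19, 384: 8, 387: 6, 390: 20, 393: 13, 396: 13, 399: 13, 402: 9, 405: 7, 408: 1, 411: 18, 414: 11, 417: 13, 420: 9, 423: 9, 426: 12, 429: 1, 432: 17, 435: 14, 438: 7, 441: 16, 444: 12, 447: 7, 450: 2, 483: 1, 486: 8, 489: 11, 492: 5}
side 0.02 {381: 8, 384: 12, 387: 10, 390: 2, 393: 16, 396: 10, 399: 9, 402: 9, 405: 11, 408: 6, 411: 4, 414: 18, 417: 9, 420: 11, 423: 8, 426: 8, 429: 11, 432: 2, 435: 17, 438: 9, 441: 11, 444: 6, 447: 8, 450: 10, 489: 7, 492: 4}
tamper_handle [(array([ 0.4698, -0.0001,  0.2562]), 0.58)]
tamper [(array([0.4699, 0.0016, 0.1386]), 0.66)]
stop_face [(array([ 0.4946, -0.0082,  0.0061]), 0.86), (array([ 0.4423, -0.0019,  0.0066]), 0.3)]
board2 [(array([ 0.3975, -0.0022,  0.0077]), 0.81), (array([ 0.4434, -0.0031,  0.0053]), 0.74), (array([ 0.4262, -0.0026,  0.0043]), 0.71)]
```

View pics/k_wrist_1.png

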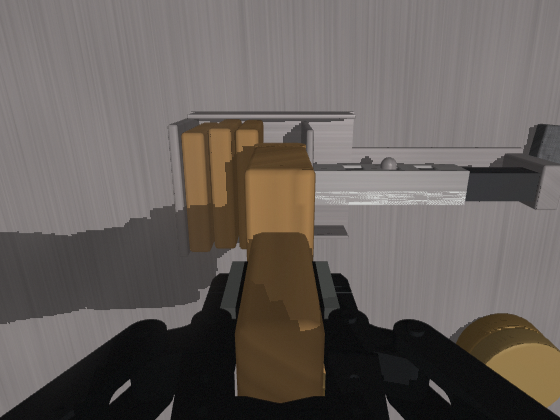

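The tamper is held over the row: block around (280,195), handle at (280,310). The gap lies between the last board (250,185) and the stop plate (308,145), and the pin is visible at (389,163). I'll measure the block in hand against the gap, in the same image.

```bash
python3 - <<'E'
from h import *
np.set_printoptions(precision=4,suppress=True)
W=np.load("k_wrist.npz")["w"];w=W.reshape(-1,3);X,Y,Z=w.T
m=(Z>.205)&(Z<.225)&(abs(X-.47)<.03)&(Y>.02)&(Y<.06)
q=w[m];print(len(q),np.median(q[:,2]))
for y in [.022,.027,.032,.037,.042]:
    t=q[abs(q[:,1]-y)<.0015]
    if len(t):print(y,t[:,0].min(),t[:,0].max(),t[:,0].min()/2+t[:,0].max()/2)
for y in [.025,.03,.035,.04,.044]:
    a=w[(abs(Y-y)<.0015)&(Z>.082)&(Z<.096)];s=np.sort(a[:,0]);g=np.argmax(np.diff(s));print("gap",y,s[g],s[g+1],Z.size)
E
```

```text
3950 0.21784831357532375
0.022 0.45638023699334285 0.488375108299356 0.47237767264634944
0.027 0.4566482793747833 0.4884242229911556 0.4725362511829695
0.032 0.45705817837324203 0.4884369738070683 0.47274757609015516
0.037 0.4569699317445965 0.4890585147786426 0.47301422326161957
0.042 0.4573098254192535 0.4886524905509936 0.4729811579851235
gap 0.025 0.44977672267248053 0.4948405915213208 235200
gap 0.03 0.45159118969465967 0.4934740036313481 235200
gap 0.035 0.45270702544385116 0.49356278997388 235200
gap 0.04 0.4570366743732555 0.49367134352322933 235200
gap 0.044 0.4569577592643422 0.4937922123092384 235200
```

>>> {"fn": "carry_out", "kwargs": {
  "increments": [2.2,-0.5,0.15,0,0,2.2,0,0,1.5,0,2.2,0,0,1.5,0,2.2,0,0,0.8,0,2.2,0,0,0,0]
}}

```text
clock: 16.73
eef_pos: [0.472, -0.006, 0.1988]
tool_rot: [0.723, 0.691, -0.0, -0.0]
ft_force: [0.5, 0.7, -2.0]
grip_width: 0.0253
grasp_force: 59.6
```

```bash
python3 k.py wrist 2; python3 - <<'E'
from h import *
np.set_printoptions(precision=4,suppress=True)
W=np.load("k_wrist.npz")["w"];w=W.reshape(-1,3);X,Y,Z=w.T
zt=bot.get_obs()["eef_pos"][2]-.099+.08
q=w[(abs(Z-zt)<.006)&(abs(X-.472)<.025)&(Y>.01)&(Y<.06)]
for y in [.02,.027,.034]:
    t=q[abs(q[:,1]-y)<.0015]
    if len(t):print(y,t[:,0].min(),t[:,0].max(),t[:,0].min()/2+t[:,0].max()/2)
for y in [.03,.034,.038,.042,.046]:
    a=w[(abs(Y-y)<.0015)&(Z>.082)&(Z<.096)];s=np.sort(a[:,0]);g=np.argmax(np.diff(s));print("gap",y,s[g],s[g+1])
E
```

```text
16.725 [ 0.472  -0.006   0.1988] [ 0.4667  0.703  -1.9513] 0.025339923158810743 [[0.04516520606763069, 0.9989795268188825, -9.569529985898684e-05], [0.9989786379027948, -0.04516529358434623, -0.0013331426468919556]]
wrist -0.045 {381: 16, 384: 113, 387: 130, 390: 109, 393: 65, 396: 126, 399: 126, 402: 137, 405: 126, 408: 151, 411: 111, 414: 60, 417: 129, 420: 130, 423: 130, 426: 131, 429: 140, 432: 103, 435: 81, 438: 128, 441: 131, 444: 128, 447: 5}
wrist 0.02 {384: 22, 387: 147, 390: 170, 393: 125, 396: 67, 399: 165, 402: 163, 405: 166, 408: 166, 411: 183, 414: 151, 417: 85, 420: 160, 423: 169, 426: 160, 429: 168, 432: 175, 435: 116, 438: 110, 441: 163, 444: 165, 447: 170, 450: 152, 453: 119, 456: 36, 492: 84, 495: 155, 498: 59}
tamper_handle [(array([ 0.4721, -0.0055,  0.2154]), 0.63)]
tamper []
stop_face []
board2 [(array([ 0.4258, -0.001 ,  0.0041]), 0.73), (array([ 0.4051, -0.0023,  0.0075]), 0.63), (array([0.4467, 0.0017, 0.0055]), 0.63)]
0.02 0.4577020077425667 0.48959705954204097 0.47364953364230383
0.027 0.45822957973078965 0.4896458484750894 0.4739377141029395
0.034 0.4582526964251796 0.49025816496873226 0.4742554306969559
gap 0.03 0.45563771907732575 0.4930593830593512
gap 0.034 0.4564764805187042 0.49359329421736936
gap 0.038 0.45682795983899926 0.49371330062081087
gap 0.042 0.45705716528510165 0.493819857355211
gap 0.046 0.4572031958484909 0.4944756545311229
```

>>> {"fn": "carry_out", "kwargs": {
  "increments": [2.2,0,0.05,0,0,2.2,0,0,0.8,0,2.2,0,0,0.8,0,2.2,0,0,0.8,0,2.2,0,0,0,0]
}}

```text
clock: 17.6
eef_pos: [0.4721, -0.0058, 0.1742]
tool_rot: [0.723, 0.691, -0.001, -0.001]
ft_force: [-0.2, 1.1, -1.8]
grip_width: 0.0252
grasp_force: 59.5
```

>>> {"fn": "carry_out", "kwargs": {
  "increments": [2.2,0,0,1,0,2.2,0,0,1,0,2.2,0,0,1,0,2.2,0,0,1,0,2.2,0,0,0,0]
}}

```text
clock: 18.23
eef_pos: [0.472, -0.0058, 0.1342]
tool_rot: [0.723, 0.691, -0.001, -0.001]
ft_force: [-0.1, 0.3, -1.0]
grip_width: 0.0255
grasp_force: 59.5
```

>>> {"fn": "carry_out", "kwargs": {
  "increments": [2.2,0,0,1,0,2.2,0,0,0.9,0,2.2,0,0,0.5,0,2.2,0,0,0.2,0,2.2,0,0,0,0]
}}

```text
clock: 18.85
eef_pos: [0.4729, -0.0058, 0.1093]
tool_rot: [0.723, 0.691, -0.0, 0.0]
ft_force: [-0.1, -0.3, -2.0]
grip_width: 0.0255
grasp_force: 59.7
```

>>> {"fn": "carry_out", "kwargs": {
  "increments": [2.2,0,0,0.1,0,2.2,0,0,0.1,0,2.2,0,0,0.1,0,2.2,0,0,0,0,2.2,0,0,0,0]
}}

```text
clock: 19.48
eef_pos: [0.4729, -0.0059, 0.1063]
tool_rot: [0.723, 0.691, -0.0, -0.0]
ft_force: [0.2, 0.2, -1.0]
grip_width: 0.0255
grasp_force: 59.7
```

>>> {"fn": "carry_out", "kwargs": {
  "increments": [2.2,0,0,0.1,0,2.2,0,0,0,0,2.2,0,0,0.05,0,2.2,0,0,0,0,2.2,0,0,0,0]
}}

```text
clock: 20.1
eef_pos: [0.4731, -0.0058, 0.1054]
tool_rot: [0.723, 0.691, 0.0, 0.0]
ft_force: [-1.0, 0.7, 6.1]
grip_width: 0.0254
grasp_force: 60.5
```

Contact reads +8 N and the foot height works out to about 6 mm, so it is on the floor. I'll release and rise.

>>> {"fn": "carry_out", "kwargs": {
  "increments": [3.5,0,0,0,0,5,0,0,0,0,8.54,0,0,0,0,8.54,0,0,0,0,8.54,0,0,0,0]
}}

```text
clock: 20.72
eef_pos: [0.4729, -0.0058, 0.1048]
tool_rot: [0.723, 0.691, -0.0, -0.0]
ft_force: [-0.2, -0.5, -0.0]
grip_width: 0.0853
grasp_force: 0.0
```

>>> {"fn": "carry_out", "kwargs": {
  "increments": [8.54,0,0,-2,0,8.54,0,0,-3,0,8.54,0,0,-4,0,8.54,0,0,-4,0,8.54,0,0,0,0]
}}

```text
clock: 21.35
eef_pos: [0.4751, -0.0059, 0.2383]
tool_rot: [0.723, 0.691, 0.003, 0.003]
ft_force: [0.2, -0.0, -0.3]
grip_width: 0.0855
grasp_force: 0.0
```

>>> {"fn": "carry_out", "kwargs": {
  "increments": [8.54,-5,0,0,0,8.54,-5,0,0,0,8.54,-4,0,0,0,8.54,0,0,0,0,8.54,0,0,0,0]
}}

```text
clock: 21.98
eef_pos: [0.4661, -0.1454, 0.234]
tool_rot: [0.723, 0.691, -0.0, -0.001]
ft_force: [0.0, 0.1, -0.6]
grip_width: 0.0853
grasp_force: 0.0
```

```bash
python3 k.py wrist side 3; python3 - <<'E'
from h import *
for c in ["wrist","side"]:
    w=np.load(f"k_{c}.npz")["w"].reshape(-1,3);X,Y,Z=w.T
    q=w[(Z>.14)&(Z<.18)&(abs(X-.47)<.05)&(abs(Y)<.05)];print(c,len(q),np.percentile(q,[2,50,98],axis=0).round(4).tolist())
E
```

```text
21.975 [ 0.4661 -0.1454  0.234 ] [ 0.0333  0.146  -0.6454] 0.08528991869211965 [[0.04541875916479438, 0.9989676560239059, 0.0008709385934472113], [0.9989668177870831, -0.0454173251487297, -0.0016011048321269775]]
wrist -0.045 {381: 18, 384: 153, 387: 170, 390: 129, 393: 86, 396: 159, 399: 162, 402: 171, 405: 163, 408: 189, 411: 137, 414: 75, 417: 166, 420: 171, 423: 167, 426: 164, 429: 179, 432: 116, 435: 103, 438: 168, 441: 164, 444: 171, 447: 169, 450: 174, 453: 72, 456: 106, 459: 161, 462: 158, 465: 152, 468: 156, 471: 148, 474: 144, 477: 152, 480: 149, 483: 159, 486: 140, 489: 112, 492: 158, 495: 73}
wrist 0.02 {}
tamper_handle [(array([ 0.4901, -0.3021, -0.0001]), 0.39)]
tamper []
stop_face [(array([ 0.4912, -0.004 ,  0.0048]), 0.82)]
board2 [(array([ 0.405 , -0.004 ,  0.0075]), 0.9), (array([0.4474, 0.0022, 0.0083]), 0.81), (array([ 0.4279, -0.0002,  0.0038]), 0.6)]
side -0.045 {378: 4, 381: 12, 384: 10, 387: 6, 390: 18, 393: 12, 396: 12, 399: 10, 402: 9, 405: 9, 408: 1, 411: 17, 414: 13, 417: 13, 420: 10, 423: 8, 426: 13, 429: 1, 432: 18, 435: 14, 438: 10, 441: 11, 444: 11, 44
[... 238 characters left out ...]
: 1, 414: 14, 417: 12, 420: 10, 423: 8, 426: 11, 429: 7, 432: 3, 435: 17, 438: 10, 441: 7, 444: 9, 447: 8, 450: 7, 453: 3, 456: 5, 459: 6, 462: 7, 465: 7, 468: 3, 471: 1}
tamper_handle [(array([ 0.4751, -0.0047,  0.1228]), 0.84), (array([ 0.4888, -0.2906,  0.0022]), 0.23)]
tamper [(array([ 0.4675, -0.0033,  0.0043]), 0.8)]
stop_face [(array([ 0.4909, -0.01  ,  0.0033]), 0.72)]
board2 [(array([ 0.4464, -0.0038,  0.0032]), 0.64), (array([ 0.4255, -0.0024,  0.003 ]), 0.57), (array([ 0.3998, -0.0027,  0.011 ]), 0.56)]
wrist 219 [[0.4627, -0.0237, 0.1403], [0.4734, -0.0232, 0.1472], [0.4839, -0.0216, 0.1545]]
side 223 [[0.4577, -0.0245, 0.1406], [0.4664, -0.017, 0.1564], [0.4813, 0.0075, 0.1625]]
```

View pics/k_wrist_3.png

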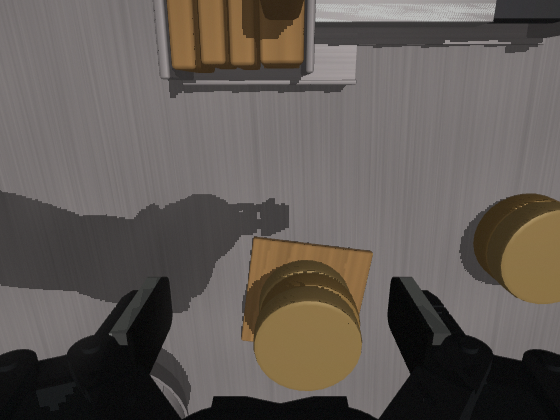

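The tamper stands between the last board (245,35) and the stop plate (308,40). Three boards are upright and the cheeses are untouched. Handle top is about .161 m, which matches seated, and the pin was seen locked in the middle hole. Handing in.

```bash
python3 -c "
from workcell import bot
print(bot.job_done())"
```

```text
the job is handed in; nothing more can be done
None
```

The stop tube is locked in the next hole with its pin out, and the tamper stands handle up on the rack floor between the last board and the stop plate; the three boards are still standing, the cheeses were not touched, and the job is handed in at about 22 s (the hand-in gave no verdict).

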